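# Load the last tube carrier and confirm its lane

### The arm

A 6-joint arm with a two-finger parallel gripper is mounted at the origin on the work surface. World frame = base frame: x ahead of the robot, y to its left, z up, the work surface at z = 0. Lengths are in m, angles in degrees, forces in N, time in s.
With the tool pointing down it reaches from about 0.375 to 0.9 m from the base axis. Payload 3.1 kg.
Tool frame: the origin (TCP) lies at the very end of the fingers, on their centre line; the grasp point (between the pads) lies hold_point_z behind it (hold_point_z is the distance from the TCP to the grasp point, in m); z points along the fingers, y is the line along which they close (so a half turn about z gives the same grasp; the last joint's range is limited). The gripper opens to 87 mm and grips with 3 to 60 N. Pads are 19 mm wide; open, the fingers measure 117 mm over their backs; the gripper's body (75 mm by 190 mm) begins 51 mm behind the grasp point.
Start: joints at [60.075, 30.224, 82.088, -0, 67.689, -10.227], TCP at [0.211, 0.588, 0.223] pointing down, gripper open.
Joint ranges: [-176.69, 176.69], [-43.24, 126.21], [12.49, 139.97], [-82, 262], [0, 151.66], [-163.58, 163.58]. Speed limits (degrees/s): [159.86, 159.86, 180, 180, 180, 180].

### API

Orientations are given as [roll, pitch, yaw] about the fixed x, y, z axes, in that order (R = Rz(yaw) Ry(pitch) Rx(roll)).
In Python, from rig import * gives the robot as it stands. The module is installed in compiled form; this text tells all that it offers.
- The arm moves only by the tool apply_moves, never from a script. Its argument "series" is a list of rows, each a list of 2 entries, a list of its own where there are three numbers: the shift along the tool's x, y, z each as a share of 0.02 m, from -1 to 1, then the turn about the tool's z as a share of 0.08 rad, from -1 to 1. A call has 1 to 20 rows; each row shifts and turns the commanded pose from where the row before left it, along the tool's axes as they then stand; what a row does not reach is not made up. A row lasts 1/12 s, in which the tool goes at most 41.7 mm and 7.16 degrees, less where a joint would pass 70% of its speed; a pose out of reach is approached as far as the arm can. A call with a number of a shift or a turn outside -1 to 1 is refused whole. A call with a gripper value outside its range is refused whole. "gripper" is the finger opening in mm, from 0 to 87, set as the call begins (left out, the last holds). The fingers move at their own pace and stop on an object; the grip force is fixed at half the most. Time passes only in rows, so rows that do not move let the fingers close. It gives the time, the measured TCP pose, the force, the opening and the grip force at its end, in the units of the state.
- sense(): the state, without advancing time (a new reading comes with each control period).
- capture(name): name is "scene" or "side" or "wrist"; returns the picture (480x640x3 uint8, blue, green, red); there is no depth.
- camera_params(name): a dict with "fx", "fy", "cx", "cy" (pixels), "extrinsics" (4x4, takes a point from camera to world coordinates). Camera axes: x right, y down, z forward; pixel columns grow to the right and rows downward; lengths in m; the calibration is good to about 2 mm. A picture is of the moment at which its call begins: read the wrist's pose just before it. camera_params takes no time and is no camera call; for the wrist camera it gives the pose at the moment of the call.
- sign_off(): hands the job in; it is judged then, once.
The state is a dict: "time_s": time; "joint_positions": joint angles; "dq": joint speeds; "joint_efforts": joint torques, N m; "position": TCP position; "eef_rot": TCP orientation; "wrist_force": force on the tool from outside, world axes, zero at the start; "ft_torque": the same for the moment, N m; "finger_gap": finger opening in m; "finger_force": force on a finger pad.
Only numpy, scipy, OpenCV 4.12 (cv2) and the standard library are available. Lean on these libraries where they do the work, as an engineer would, in place of code of your own. Each camera call takes 0.05 s, during which the arm holds its last target. There are 200 camera calls.

### The job

One of the four black tube carriers in the loading dock has been left sticking out towards you: push it gently with the fingertips along its lane until it is fully home against the rubber stop at its far end, level with its neighbours. Then press the round key on the white block at the end of that same lane all the way down, gently, let it come back up and withdraw. Do not grasp or lift anything, and leave the other carriers, the other keys, the bottle, the grey box and the beaker alone.

Things in the scene. Friction and masses are not known exactly. Their poses are not given: they have to be found in the camera images.
- dock: Fixed loading dock: aluminium plinth 240 x 224 x 12 mm with four parallel lanes side by side, 50 mm apart, and a 36 mm high white cheek on each side. Origin on the table near its middle; x runs along the lanes away from the robot end to the white key blocks, y across the lanes, z up. Fixed, turned by up to 0.2 rad.
- lane_out: Lane of carrier_out (any of the four). Origin at mid-lane on the plinth, 12 mm above the table; x to its white block. Floor 6 mm thick; guide strips 10 mm high, 38 mm apart. The block (x = 79 to 125 mm, top 52 mm above the origin) closes the far end; its sprung rubber stop pad (face at x = 70 mm, gives 9 mm at 1.5 N/mm) stops the carrier: home with its origin at x = 10 mm.
- carrier_out: The one that sticks out, 30 to 60 mm: loose black tube carrier 120 (x) x 34 (y) mm, about 0.25 kg; slides in its lane with 2 mm side play and 1 to 5 N of friction. Body 30 mm high, five capped tubes to 60 mm; at the robot end an upright end plate 58 mm high, 34 wide, 8 thick, to be pushed towards +x. Origin at the centre of its underside, x towards the white block.
- carrier_out_face (a point): Centre of the outer (robot-side) face of carrier_out's end plate, 29 mm above the carrier's underside (47 mm above the table). When home this point is at x = -50 mm in the lane_out frame; past that the sprung stop pushes back.
- key_out (a joint): Travel of the round key on the block of lane_out, m: 0 up, 0.008 fully down. Spring key (1 N per mm); about 8 N holds it fully down, and it comes back up by itself.
- key_out_top (a point): Centre of the top face of that key, a round white key 24 mm across, pressed straight down; at x = +98 mm, y = 0 in the lane_out frame, in line with the carrier.
- carrier_a: An identical carrier already home in another lane, same frame and sizes; leave alone.
- key_a (a joint): Travel of the key at the end of carrier_a's lane, 0 up to 0.008 m down; leave alone.
- key_a_top (a point): Centre of the top of key_a, same shape as key_out.
- carrier_b: An identical carrier already home in another lane, same frame and sizes; leave alone.
- key_b (a joint): Travel of the key at the end of carrier_b's lane, 0 up to 0.008 m down; leave alone.
- key_b_top (a point): Centre of the top of key_b, same shape as key_out.
- carrier_c: An identical carrier already home in another lane, same frame and sizes; leave alone.
- key_c (a joint): Travel of the key at the end of carrier_c's lane, 0 up to 0.008 m down; leave alone.
- key_c_top (a point): Centre of the top of key_c, same shape as key_out.
- bottle: Amber bottle, 56 mm across, 120 mm tall, standing on the table beside the dock (+y side); origin at the centre of its underside; leave alone.
- tipbox: Grey box with a clear lid, 112 x 77 x 59 mm, standing beside the dock (-y side); origin at the centre of its underside; leave alone.
- beaker: Empty glass beaker, 56 mm across, 65 mm tall, standing beside the dock nearer the robot (-y side); origin at the centre of its underside; leave alone.
Not all that is in view belongs to the job. What is shaped like the carrier_out but red is not meant.

How it is judged:
By the outcome, as a careful person would: the job done as asked, in the order asked, and still so for the second after the job is handed in, with the robot touching nothing.
It also fails if it takes over 48 s, if anything falls off the work surface, if the arm or the gripper's body presses on something with over 40 N, if the wrist force passes 120 N, or if a joint passes its speed limit or range.

## Working session

There is one attempt and no reset: what is moved stays moved. The work goes in short steps, Python scripts to look and compute and a tool call to move; the robot and the scene stay as the last step left them, time stands still between calls to the robot, and variables do not carry over. Pictures are saved under pics/ and viewed, at most 10 in all, crops included, and the job is handed in when it is done.

Besides the shell and the picture viewer there is one more tool, called after "Emit:" as name(argument=value, ...) on one line, values as JSON. apply_moves: Moves the arm, as the interface text tells. Its arguments: {"type":"object","properties":{"series":{"type":"array","items":{"type":"array"}},"gripper":{"type":"number"}},"required":["series"]}

```bash
mkdir -p pics
python3 - <<'E'
from rig import *
import cv2,numpy as np
s=sense();print(s)
for n in("scene","side"):
    cv2.imwrite(f"pics/{n}0.png",capture(n)); p=camera_params(n);print(n,p)
E
```

```text
{'time_s': 0.0, 'joint_positions': array([ 6.00714864e+01,  3.02808696e+01,  8.21579121e+01, -1.46945280e-03,
        6.76875265e+01, -1.02269507e+01]), 'dq': array([-0.01296752,  0.03841885, -0.00772183,  0.03443092,  0.06461556,
       -0.02733211]), 'joint_efforts': array([-1.41882123e-03, -4.40051830e+01, -1.76586503e+01,  6.31136843e-02,
        5.82150940e-02, -1.58931866e-04]), 'position': array([0.21029996, 0.58776847, 0.22154275]), 'eef_rot': array([-1.79875457e+02, -2.10891000e-02,  1.60298973e+02]), 'wrist_force': array([ 0.30385542, -0.08301907, -0.48715479]), 'ft_torque': array([-0.02147663, -0.01057391,  0.02442483]), 'finger_force': 0.0, 'finger_gap': 0.08693913345545426}
scene {'fx': 495.90528523531816, 'fy': 495.90528523531816, 'cx': 322.41979035556943, 'cy': 242.46549464016607, 'extrinsics': array([[ 0.16671497,  0.803631  , -0.57129968,  1.07271334],
       [ 0.98585363, -0.12570141,  0.11086826, -0.07402329],
       [ 0.01728399, -0.58170127, -0.81321885,  0.8573196 ],
       [ 0.        ,  0.        ,  0.        ,  1.        ]])}
side {'fx': 567.2681998788835, 'fy': 567.2681998788835, 'cx': 321.8163699269544, 'cy': 237.31442524785686, 'extrinsics': array([[ 8.75616859e-01, -3.74152476e-01,  3.05458739e-01,
         2.01937224e-01],
       [-4.83006315e-01, -6.78113532e-01,  5.53955718e-01,
        -5.77712142e-01],
       [-1.28198746e-04, -6.32591466e-01, -7.74485649e-01,
         9.21908729e-01],
       [ 0.00000000e+00,  0.00000000e+00,  0.00000000e+00,
         1.00000000e+00]])}
```

View pics/scene0.png

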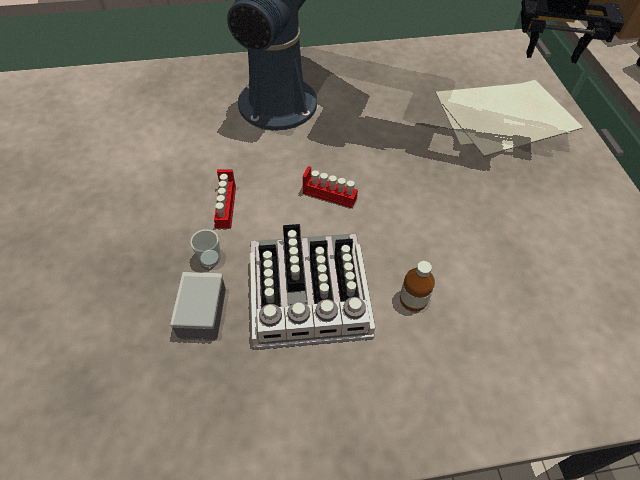

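View pics/side0.png

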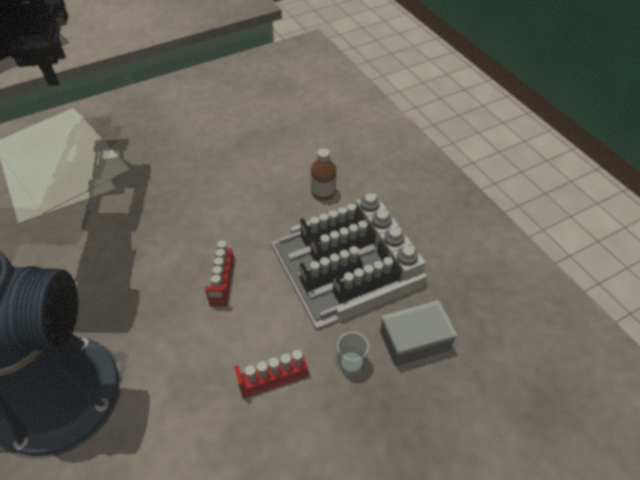

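The scene view has four black carriers, with end plates at about (266,247), (291,229), (319,241) and (345,240). The two red look-alikes at (226,198) and (330,187) are not meant. The carrier in the second lane from the −y side, at (291,229), sticks out, and its key is at (298,311). The side view agrees: its end plate is at (305,270). I'll check this in close crops.

Run:
```python
import cv2
a=cv2.imread("pics/scene0.png")[215:355,240:385];b=cv2.imread("pics/side0.png")[185:330,265:430]
cv2.imwrite("pics/c1.png",cv2.resize(a,None,fx=4,fy=4,interpolation=2))
cv2.imwrite("pics/c2.png",cv2.resize(b,None,fx=4,fy=4,interpolation=2))
```

```text
(no output)
```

View pics/c1.png

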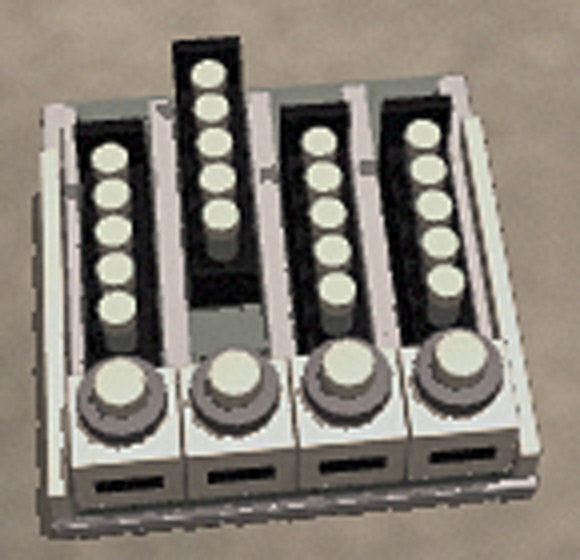

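View pics/c2.png

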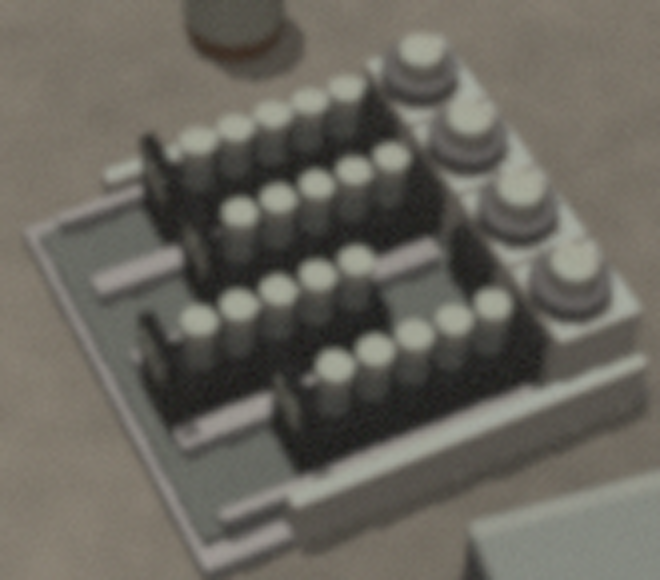

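The crops confirm it: the carrier in the second lane from −y (scene crop end plate (207,45), key (237,372)) sticks out and its three neighbours are level. Next I'll fit the dock pose from key tops and caps in both views.

```bash
cat > h.py <<'E'
from rig import *
import numpy as np
def proj(n,P):
    c=camera_params(n);E=np.linalg.inv(c["extrinsics"]);q=np.atleast_2d(P)@E[:3,:3].T+E[:3,3]
    return np.c_[c["fx"]*q[:,0]/q[:,2]+c["cx"],c["fy"]*q[:,1]/q[:,2]+c["cy"]]
E
python3 - <<'E'
from h import *
from scipy.optimize import least_squares
# lanes -75,-25,25,75 ; key, first cap, last cap
S=np.array([[120,380],[237,372],[349,363],[461,356],[110,157],[209,73],[319,142],[423,133],[117,307],[220,213],[337,290],[446,280]])/4+[239.6,214.6]
D=np.array([[576,260],[523,187],[470,122],[421,53],[335,366],[199,322],[239,213],[197,143],[492,304],[357,262],[392,157],[348,90]])/4+[264.6,184.6]
Y=np.array([-75,-25,25,75]*3)/1e3
def pts(p):
    x,y,a,hk,t0,t1,s=p[:7]
    X=np.r_[[.098]*4,[t0]*4,[t1]*4];X[[5,9]]-=s
    Z=np.r_[[hk]*4,[.078]*8]
    return np.c_[x+np.cos(a)*X-np.sin(a)*Y,y+np.sin(a)*X+np.cos(a)*Y,Z]
def f(p):
    P=pts(p);return np.r_[(proj("scene",P)-S).ravel(),(proj("side",P)-D).ravel(),p[7:]]
r=least_squares(f,[.6,0,0,.08,-.03,.07,.04],loss="soft_l1")
print(r.x, np.abs(r.fun).max(), np.sqrt((r.fun**2).mean()))
print(np.round(r.fun.reshape(-1,2),1).tolist())
x,y,a=r.x[:3];c,s=np.cos(a),np.sin(a)
L=lambda X,Y:(round(x+c*X-s*Y,4),round(y+s*X+c*Y,4))
print("yaw",np.degrees(a),"face now",L(-.05-r.x[6],-.025),"home",L(-.05,-.025),"key",L(.098,-.025))
E
```

```text
[ 0.56567394 -0.0032716  -0.06148538  0.08451226 -0.02703334  0.05545642
  0.04558207] 1.0647724096397155 0.5093361182718799
[[-0.2, 0.8], [-0.8, 0.3], [-0.4, 0.1], [-0.2, -0.6], [-0.4, -0.4], [-0.5, -0.6], [-0.2, -0.8], [-0.3, -0.5], [-0.2, -0.3], [-0.1, -0.2], [-0.1, -0.6], [-0.1, -0.4], [-0.3, 0.6], [-0.5, 0.3], [0.1, -1.1], [0.2, -0.5], [0.3, -0.5], [0.0, -0.8], [0.6, -0.7], [0.2, -0.9], [0.6, -0.5], [0.1, -0.9], [0.3, -0.7], [-0.4, -0.9]]
yaw -3.5228526715445367 face now (np.float64(0.4687), np.float64(-0.0224)) home (np.float64(0.5142), np.float64(-0.0252)) key (np.float64(0.662), np.float64(-0.0342))
```

Emit:
apply_moves(series=[[[0,0,0],-0.885],[[0,0,0],-0.885],[[0,0,0],-0.885],[[0,0,0],-0.885],[[-0.44,-0.99,0],0],[[-0.44,-0.99,0],0],[[-0.44,-0.99,0],0],[[-0.44,-0.99,0],0],[[-0.44,-0.99,0],0],[[-0.44,-0.99,0],0],[[-0.44,-0.99,0],0],[[-0.44,-0.99,0],0],[[-0.44,-0.99,0],0],[[-0.44,-0.99,0],0],[[-0.44,-0.99,0],0],[[-0.44,-0.99,0],0],[[-0.44,-0.99,0],0],[[-0.44,-0.99,0],0],[[-0.44,-0.99,0],0],[[-0.44,-0.99,0],0]], gripper=0)

```text
time_s: 1.77
position: [0.3319, 0.2626, 0.2224]
eef_rot: [-180.0, -0.0, 176.5]
wrist_force: [1.1, -0.7, -0.1]
finger_gap: 0.0002
finger_force: 0.0
```

Emit:
apply_moves(series=[[[-0.44,-0.99,0],0],[[-0.44,-0.99,0],0],[[-0.44,-0.99,0],0],[[-0.44,-0.99,0],0],[[-0.44,-0.99,0],0],[[-0.44,-0.99,0],0],[[-0.44,-0.99,0],0],[[-0.44,-0.99,0],0],[[-0.44,-0.99,0],0],[[-0.44,-0.99,0],0],[[-0.44,-0.99,0],0],[[-0.44,-0.99,0],0],[[-0.44,-0.99,0],0],[[-0.44,-0.99,0],0],[[0,0,0],0],[[0,0,0],0],[[0,0,0],0]])

```text
time_s: 3.18
position: [0.4373, -0.0199, 0.2222]
eef_rot: [180.0, -0.1, 176.5]
wrist_force: [0.6, 0.9, -0.4]
finger_gap: 0.0004
finger_force: 0.0
```

Run:
```python
from h import *
import cv2
im=capture("wrist")
x,y,a=.56567,-.00327,-.0615;c,s=np.cos(a),np.sin(a)
W=lambda X,Y,Z:[x+c*X-s*Y,y+s*X+c*Y,Z]
P=[W(-.05-.0456,-.025+e,.076) for e in(-.017,.017)]+[W(-.05,l+e,.076) for l in(-.075,.025,.075) for e in(-.017,.017)]+[W(.098,-.025,.0845)]
for u,v in proj("wrist",P):
    print(round(u),round(v)); cv2.circle(im,(int(round(u)),int(round(v))),3,(0,0,255),1)
cv2.imwrite("pics/w1.png",im)
```

```text
302 267
342 268
244 317
284 317
360 318
399 318
418 318
457 318
322 465
```

View pics/w1.png

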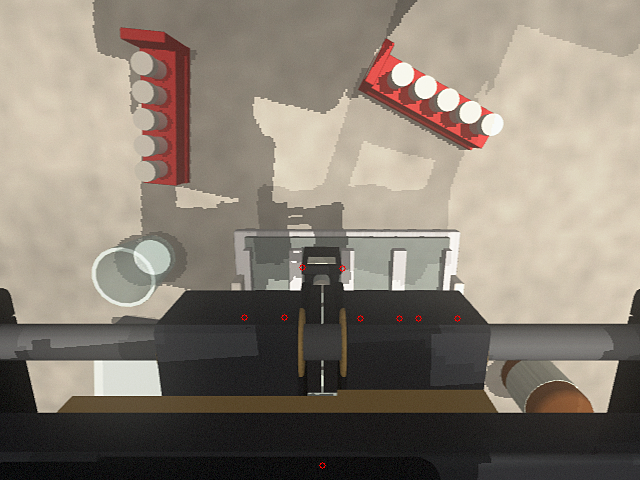

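The wrist view shows the carrier_out end plate ahead at (322,258), and my projected top corners (302,267) and (342,268) match its width and centre. The red ones are well clear, at (160,105) and (430,95). Now I descend in front of the plate.

Emit:
apply_moves(series=[[[0,0,0.98],0],[[0,0,0.98],0],[[0,0,0.98],0],[[0,0,0.98],0],[[0,0,0.98],0],[[0,0,0.98],0],[[0,0,0.98],0],[[0,0,0.98],0],[[0,0,0.98],0],[[0,0,0],0],[[0,0,0],0],[[0,0,0],0]])

```text
time_s: 4.23
position: [0.4383, -0.02, 0.0468]
eef_rot: [-180.0, 0.0, 176.6]
wrist_force: [-0.9, 0.0, 0.4]
finger_gap: 0.0003
finger_force: 0.0
```

Emit:
apply_moves(series=[[[-0.2,0,0],0],[[-0.2,0,0],0],[[-0.2,0,0],0],[[-0.2,0,0],0],[[-0.2,0,0],0],[[-0.1,0,0],0],[[-0.1,0,0],0],[[0,0,0],0],[[0,0,0],0]])

```text
time_s: 4.98
position: [0.4622, -0.0219, 0.0461]
eef_rot: [180.0, 0.0, 176.5]
wrist_force: [-1.4, 0.2, 0.6]
finger_gap: 0.0007
finger_force: 0.4
```

Emit:
apply_moves(series=[[[-0.1,0,0],0],[[-0.1,0,0],0],[[-0.1,0,0],0],[[-0.1,0,0],0],[[-0.1,0,0],0],[[-0.1,0,0],0]])

```text
time_s: 5.48
position: [0.4745, -0.0227, 0.0461]
eef_rot: [-180.0, 0.0, 176.5]
wrist_force: [-0.7, -1.0, -0.7]
finger_gap: 0.0004
finger_force: 0.5
```

Emit:
apply_moves(series=[[[-0.1,0,0],0],[[-0.1,0,0],0],[[-0.1,0,0],0],[[-0.1,0,0],0],[[-0.1,0,0],0],[[-0.1,0,0],0],[[-0.1,0,0],0],[[-0.1,0,0],0],[[-0.1,0,0],0]])

```text
time_s: 6.23
position: [0.4923, -0.0237, 0.0462]
eef_rot: [-180.0, 0.0, 176.5]
wrist_force: [-1.8, 1.0, -1.1]
finger_gap: 0.0006
finger_force: 0.5
```

Emit:
apply_moves(series=[[[-0.1,0,0],0],[[-0.1,0,0],0],[[-0.05,0,0],0],[[-0.05,0,0],0],[[-0.05,0,0],0]])

```text
time_s: 6.65
position: [0.4988, -0.0241, 0.0462]
eef_rot: [180.0, -0.0, 176.5]
wrist_force: [-2.5, 0.0, 1.3]
finger_gap: 0.0003
finger_force: 0.8
```

Friction is about 2 N with a noise of 1 N. I'll continue in 1 mm rows and watch for the force to rise.

Emit:
apply_moves(series=[[[-0.05,0,0],0],[[-0.05,0,0],0],[[-0.05,0,0],0],[[0,0,0],0],[[0,0,0],0]])

```text
time_s: 7.07
position: [0.5024, -0.0244, 0.0462]
eef_rot: [-180.0, 0.0, 176.5]
wrist_force: [-0.4, -1.0, -0.1]
finger_gap: 0.001
finger_force: 0.3
```

Emit:
apply_moves(series=[[[-0.05,0,0],0],[[-0.05,0,0],0],[[0,0,0],0],[[0,0,0],0]])

```text
time_s: 7.4
position: [0.5032, -0.0243, 0.0461]
eef_rot: [180.0, -0.1, 176.5]
wrist_force: [-4.7, 0.8, 2.4]
finger_gap: 0.0005
finger_force: 1.8
```

Run:
```python
from h import *
import cv2
F=[]
for i in range(6):
    im=capture("scene");s=sense();F.append(np.r_[s["wrist_force"],s["position"]])
print(np.round(np.mean(F,0),4))
cv2.imwrite("pics/s2.png",cv2.resize(im[215:355,240:385],None,fx=4,fy=4,interpolation=2))
```

```text
[-4.4121  0.7139  3.4033  0.5033 -0.0243  0.0461]
```

View pics/s2.png

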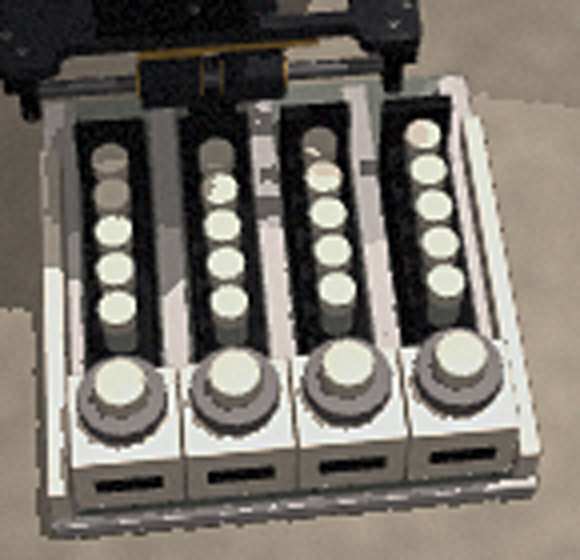

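The carrier looks level: its caps run from (217,153) to (230,300) against neighbour means of about (214,150) and (227,298). The force has risen to 4.4 N, so the pad is engaged. I'll back off and measure cap centroids.

Emit:
apply_moves(series=[[[0.1,0,0],0],[[0.2,0,0],0],[[0.4,0,0],0],[[0.6,0,0],0],[[0.6,0,0],0],[[0,0,0],0],[[0,0,0],0]])

```text
time_s: 8.28
position: [0.4662, -0.0223, 0.0463]
eef_rot: [-180.0, 0.1, 176.5]
wrist_force: [1.4, -0.6, -0.4]
finger_gap: 0.0006
finger_force: 0.0
```

```bash
cat > m.py <<'E'
from h import *
import cv2
from scipy.ndimage import shift
im=capture("scene").astype(np.float32);s=sense();print(s["position"],s["wrist_force"])
x,y,a=.56567,-.00327,-.0615;c,s_=np.cos(a),np.sin(a)
# rectify cap plane z=.078 to lane coords at 0.25 mm/px, compare the lanes' row profiles
xs=np.arange(-.04,.066,.00025);P=lambda X,Y:np.c_[x+c*X-s_*Y,y+s_*X+c*Y,0*X+.078]
pr={}
for l in(-.075,-.025,.025,.075):
    XX,YY=np.meshgrid(xs,l+np.arange(-.008,.008,.00025),indexing="ij")
    uv=proj("scene",P(XX.ravel(),YY.ravel())).astype(np.float32)
    q=cv2.remap(im,uv[:,0].reshape(XX.shape),uv[:,1].reshape(XX.shape),cv2.INTER_CUBIC).mean(2)
    pr[l]=(q>110).mean(1)
ref=[pr[l] for l in(-.075,.025,.075)]
for l in pr:
    o=[]
    for r in [pr[k] for k in pr if k!=l]:
        e=[(np.corrcoef(pr[l][140:],shift(r,d,order=1)[140:])[0,1],d*.25) for d in np.arange(-24,25)]
        o.append(max(e)[1])
    print(l,"offset +x mm vs others",o)
cv2.imwrite("pics/raw%d.png"%int(s["time_s"]*100),im)
E
python3 m.py
```

```text
[ 0.46721081 -0.02254835  0.04632343] [-0.170327    0.05657387  0.37833771]
-0.075 offset +x mm vs others [np.float64(-1.5), np.float64(0.25), np.float64(-0.25)]
-0.025 offset +x mm vs others [np.float64(1.5), np.float64(1.75), np.float64(1.25)]
0.025 offset +x mm vs others [np.float64(-0.25), np.float64(-1.75), np.float64(-0.5)]
0.075 offset +x mm vs others [np.float64(0.25), np.float64(-1.25), np.float64(0.5)][ WARN:0@1.296] global loadsave.cpp:1063 imwrite_ Unsupported depth image for selected encoder is fallbacked to CV_8U.
```

The carrier stays home, about 1.5 mm into the soft pad and level with its neighbours. Next is the key: raise, go over it, then descend.

Emit:
apply_moves(series=[[[0,0,-1],0],[[0,0,-1],0],[[0,0,-1],0],[[0,0,-1],0],[[0,0,0],0],[[-0.975,0,0],0],[[-0.975,0,0],0],[[-0.975,0,0],0],[[-0.975,0,0],0],[[-0.975,0,0],0],[[-0.975,0,0],0],[[-0.975,0,0],0],[[-0.975,0,0],0],[[-0.975,0,0],0],[[-0.975,0,0],0],[[0,0,0],0],[[0,0,0],0],[[0,0,0],0]])

```text
time_s: 9.83
position: [0.6595, -0.0337, 0.1251]
eef_rot: [180.0, -0.1, 176.5]
wrist_force: [-0.2, -0.0, 0.1]
finger_gap: 0.0005
finger_force: 0.0
```

Run:
```python
from h import *
import cv2
im=capture("scene");s=sense();print(s["position"],s["wrist_force"],s["eef_rot"])
for p in(s["position"],[.662,-.0342,.0845]):
    u,v=proj("scene",p)[0];cv2.circle(im,(int(round(u)),int(round(v))),1,(0,0,255),-1)
cv2.imwrite("pics/s3.png",cv2.resize(im[215:355,240:385],None,fx=4,fy=4,interpolation=2))
```

```text
[ 0.65928353 -0.0336688   0.12535995] [-0.31874067  0.02120803 -0.48560174] [ 1.79979809e+02 -1.43196669e-01  1.76531471e+02]
```

View pics/s3.png

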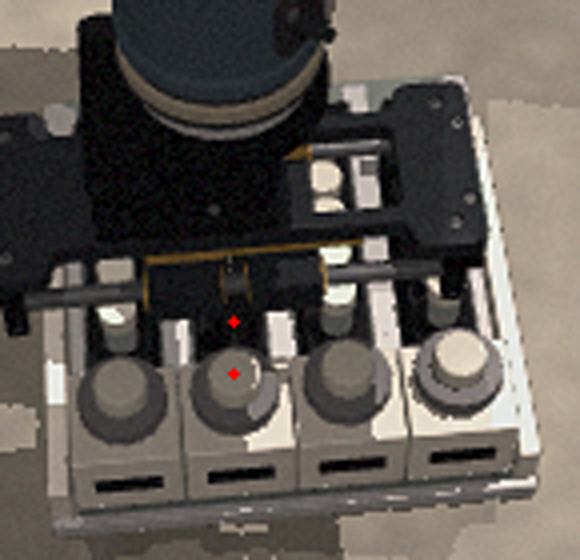

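The key under the fingers is the right one: its centre at about (236,373) matches the mark. The tool is 2.5 mm short in x, so I'll correct that and descend.

Emit:
apply_moves(series=[[[-0.13,0.03,0.35],0],[[0,0,0.35],0],[[0,0,0.35],0],[[0,0,0.35],0],[[0,0,0.2],0],[[0,0,0.1],0],[[0,0,0],0],[[0,0,0],0]])

```text
time_s: 10.55
position: [0.6634, -0.0336, 0.0921]
eef_rot: [180.0, -0.0, 176.5]
wrist_force: [0.3, 0.2, -0.2]
finger_gap: 0.0003
finger_force: 0.0
```

Emit:
apply_moves(series=[[[0,0,0.05],0],[[0,0,0.05],0],[[0,0,0.05],0],[[0,0,0.05],0],[[0,0,0.05],0],[[0,0,0.05],0],[[0,0,0],0],[[0,0,0],0]])

```text
time_s: 11.22
position: [0.6636, -0.0336, 0.0865]
eef_rot: [-180.0, 0.0, 176.5]
wrist_force: [-1.1, 0.4, 4.2]
finger_gap: 0.0005
finger_force: 1.8
```

Emit:
apply_moves(series=[[[0,0,0.05],0],[[0,0,0.05],0],[[0,0,0.05],0],[[0,0,0],0],[[0,0,0],0]])

```text
time_s: 11.63
position: [0.6635, -0.0336, 0.0835]
eef_rot: [-180.0, 0.0, 176.5]
wrist_force: [-1.4, 0.3, 6.0]
finger_gap: 0.0004
finger_force: 2.8
```

Emit:
apply_moves(series=[[[0,0,0.05],0],[[0,0,0.05],0],[[0,0,0],0],[[0,0,0],0]])

```text
time_s: 11.97
position: [0.6636, -0.0336, 0.0817]
eef_rot: [-180.0, 0.0, 176.5]
wrist_force: [-1.8, 0.5, 7.3]
finger_gap: 0.0002
finger_force: 3.4
```

Emit:
apply_moves(series=[[[0,0,0.05],0],[[0,0,0.05],0],[[0,0,0],0],[[0,0,0],0]])

```text
time_s: 12.3
position: [0.6636, -0.0335, 0.0804]
eef_rot: [-180.0, 0.0, 176.5]
wrist_force: [-2.7, 0.4, 9.7]
finger_gap: 0.0006
finger_force: 4.8
```

Emit:
apply_moves(series=[[[0,0,0.05],0],[[0,0,0.05],0],[[0,0,0],0],[[0,0,0],0]])

```text
time_s: 12.63
position: [0.6637, -0.0335, 0.0803]
eef_rot: [-180.0, 0.1, 176.5]
wrist_force: [-5.5, 0.8, 17.7]
finger_gap: 0.0004
finger_force: 9.0
```

The key bottomed: z stays at 0.0803 while the force climbs past the 8 N spring load. Releasing slowly and withdrawing.

Emit:
apply_moves(series=[[[0,0,-0.1],0],[[0,0,-0.1],0],[[0,0,-0.1],0],[[0,0,-0.1],0],[[0,0,-0.1],0],[[0,0,-0.1],0],[[0,0,-0.2],0],[[0,0,-0.5],0],[[0,0,-1],0],[[0,0,-1],0],[[0,0,-1],0],[[0,0,-1],0],[[0,0,-1],0],[[0,0,0],0]])

```text
time_s: 13.8
position: [0.6662, -0.0341, 0.2082]
eef_rot: [-179.9, 0.5, 176.5]
wrist_force: [0.2, -0.2, 1.0]
finger_gap: 0.0004
finger_force: 0.0
```

Emit:
apply_moves(series=[[[1,0,-0.3],0],[[1,0,-0.3],0],[[1,0,-0.3],0],[[1,0,-0.3],0],[[1,0,-0.3],0],[[1,0,-0.3],0],[[1,0,-0.3],0],[[1,0,-0.3],0],[[1,0,0],0],[[1,0,0],0],[[1,0,0],0],[[0,0,0],0],[[0,0,0],0]])

```text
time_s: 14.88
position: [0.4431, -0.02, 0.2509]
eef_rot: [180.0, -0.0, 176.5]
wrist_force: [0.4, 0.0, 0.0]
finger_gap: 0.0006
finger_force: 0.0
```

```bash
python3 m.py 2>/dev/null
python3 - <<'E'
import cv2,glob
f=sorted(glob.glob("pics/raw*.png"),key=lambda n:int(n[8:-4]))[-1]
cv2.imwrite("pics/s4.png",cv2.resize(cv2.imread(f)[215:355,240:385],None,fx=4,fy=4,interpolation=2))
E
```

```text
[ 0.44436227 -0.02038306  0.25115893] [ 0.5787691   0.3017942  -0.37014634]
-0.075 offset +x mm vs others [np.float64(-1.5), np.float64(0.25), np.float64(-0.25)]
-0.025 offset +x mm vs others [np.float64(1.5), np.float64(1.75), np.float64(1.25)]
0.025 offset +x mm vs others [np.float64(-0.25), np.float64(-1.75), np.float64(-0.5)]
0.075 offset +x mm vs others [np.float64(0.25), np.float64(-1.25), np.float64(0.5)]
```

View pics/s4.png

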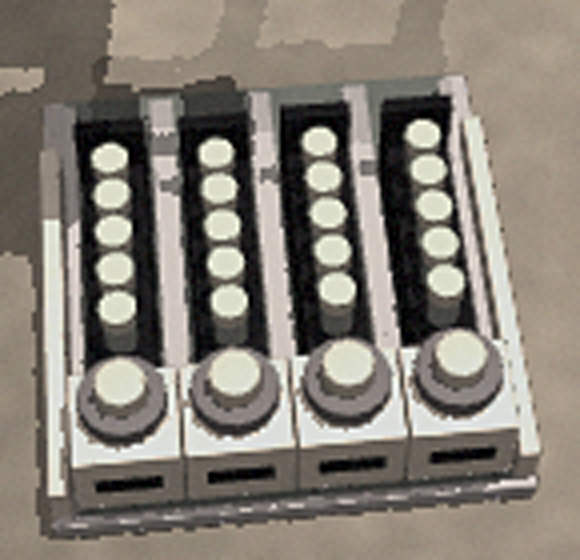

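The picture shows all four carriers level (carrier_out caps (217,153) to (230,301)) and key_out back up at (237,372). The arm is clear, so I'm handing in.

```bash
python3 -c "
from rig import *
print(sign_off())"
```

```text
the job is handed in; nothing more can be done
None
```

The carrier is home against its stop, about 1.5 mm into the soft pad and level with its neighbours to within 2 mm; its key was pressed until it bottomed and came back up, the arm is withdrawn, and the job is handed in (verdict not shown).

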